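# Index and lock a rotary microscope stage

### The arm

A 6-joint arm with a two-finger parallel gripper is mounted at the origin on the work surface. World frame = base frame: x ahead of the robot, y to its left, z up, the work surface at z = 0. Lengths are in m, angles in rad, forces in N, time in s.
With the tool pointing down it reaches from about 0.225 to 0.875 m from the base axis. Payload 3.4 kg.
Tool frame: the origin (TCP) lies at the very end of the fingers, on their centre line; the grasp point (between the pads) lies 19 mm behind it (grip_depth is the distance from the TCP to the grasp point, in m); x points along the fingers, z is the direction in which the jaws open and shut, and the axes are right-handed (so a half turn about x gives the same grasp; the last joint's range is limited). The gripper opens to 85 mm and grips with 20 to 120 N. Pads are 22 mm wide; open, the fingers measure 114 mm over their backs; the gripper's body (76 mm by 85 mm) begins 54 mm behind the grasp point. The pads swing forward as they close: fully open they stand 13 mm farther back than shut.
Start: joints at [-1.353, 0.276, 1.505, -0, 1.361, -0.121], TCP at [0.191, -0.542, 0.2] pointing down, gripper open.
Joint ranges: [-2.89, 2.89], [-0.75, 2.08], [0.22, 2.7], [-1.18, 4.32], [0.11, 2.71], [-2.7, 2.7]. Speed limits (rad/s): [2.57, 2.57, 3.14, 3.14, 3.14, 3.14].

### API

Orientations are given as a unit quaternion [w, x, y, z].
In Python, from rig import get_state, get_image, sign_off, grip_depth gives the robot as it stands. The module is installed in compiled form; this text tells all that it offers.
- The arm moves only by the tool arm_command, never from a script. Its argument "series" is a list of rows, each an object with "dp": the shift along the tool's x, y, z scaled (see below), a list of three; "angular": the turn, a rotation vector about the tool's x, y, z scaled (see below), a list of three; "gripper": the finger opening in mm, from 0 to 85.4. A call has exactly 8 rows; each row shifts and turns the pose as measured when the row begins, along the tool's axes as they then stand; what a row does not reach is not made up. The controller multiplies each number of a shift by 0.12 m and each number of a turn by 90 degrees. A row lasts 1/8 s, in which the tool goes at most 62.5 mm and 10.7 degrees, less where a joint would pass 70% of its speed; a pose out of reach is approached as far as the arm can. A call with a number of a shift or a turn outside -1 to 1 is refused whole. A call with a gripper value outside its range is refused whole. The fingers move at their own pace and stop on an object; "grip_force" is the grip in N (left out, the last holds). Time passes only in rows, so rows that do not move let the fingers close, or fill a call up. It gives the time, the measured TCP pose, the force and the opening at its end, in the units of the state.
- get_state(): the state, without advancing time (a new reading comes with each control period).
- get_image(name): name is "scene" or "top"; returns a dict with "image" (420x560x3 uint8, blue, green, red), "depth" (420x560 float32, m along the optical axis (not along the pixel's ray), 0 where there is no reading), "mtx" (3x3 intrinsics, pixels), "view" (4x4, takes a point from world to camera coordinates). Camera axes: x right, y up, looking along -z (the intrinsics and any distortion apply to the point x, -y, -z); pixel columns grow to the right and rows downward; lengths in m; the calibration is good to about 2 mm. A picture is of the moment at which its call begins.
- sign_off(): hands the job in, once; it reports no verdict.
The state is a dict: "clock": time; "qpos": joint angles; "qd": joint speeds; "effort": joint torques, N m; "position": TCP position; "ee_rot": TCP orientation; "contact_force": force on the tool from outside, world axes, zero at the start; "moment": the same for the moment, N m; "width": finger opening in m.
Only numpy, scipy, OpenCV 4.12 (cv2) and the standard library are available. Lean on these libraries where they do the work, as an engineer would, in place of code of your own. Each camera call takes 0.05 s, during which the arm holds its last target. There are 200 camera calls.

### The job

Turn the round specimen stage by its finger knob until the pointer on its far rim is in line with the upright mark post on the base, then push the locking bolt inwards until it sits firmly against its hidden rubber buffer: lean on it with about 14 N, and never force it with 20 N or more, neither on the buffer nor on the wheel. Leave the stage locked with the pointer at the mark, let go, and do not disturb the bottle, the dish or the slide box.

Things in the scene. Friction and masses are not known exactly. Their poses are not given: they have to be found in the camera images.
- stage: grey base, screwed to the bench: 176 mm disc 10 mm high with tongues to the mark post and to the bolt. Origin on the wheel's vertical axis at bench level; x points to the mark post (away from the robot, within 23 degrees), y to the locking bolt, z up. It does not move
- wheel: black round stage plate, 140 mm across, top 42 mm high, a glass slide clipped on it. Turns about the stage's z (origin on the axis at bench level, x to its pointer) with 0.3 N m of friction, 5.5 N at its knob, and stays where left. Starts 0.5 to 1.4 rad anticlockwise (from above) of the mark; travel 2.0 rad anticlockwise to 1.2 clockwise of it. A hidden notched disc under it takes the bolt's nose
- wheel_knob (a point): centre of the wheel's upright black finger knob, a 16 mm round post from 42 to 82 mm above the bench, 55 mm from the wheel axis on the side opposite to the pointer; this point is 62 mm above the bench
- pointer (a point): tip of the metal pointer bar (4 mm wide) on the wheel's rim, 88 mm from the wheel axis, 45 mm above the bench
- mark (a point): where the pointer's tip belongs: just on the near side of the upright steel mark post (6 mm wide, 10 mm deep, top 54 mm above the bench; its near face is 93 mm from the axis), 88 mm from the wheel axis along the stage's x
- bolt: steel locking bolt, a 12 mm square bar between two guides with an upright knob. Slides along the stage's y, inwards is -y, with 3 N of friction; stays where left. This origin coincides with the stage's when fully drawn; starts 0 to 3 mm in. 19 to 39 mm in it meets a rubber buffer, setting unknown, unseen: from there the push rises 8 N per mm. Let go, it creeps back 1 mm
- bolt_knob (a point): centre of the bolt's upright black knob, a 16 mm round post standing from 28 to 78 mm above the bench; this point is 53 mm above the bench, and 128 mm from the wheel axis along the stage's y when the bolt is fully drawn, less when pushed in
- housing: the bolt's two aluminium guides, hidden buffer between; 45 mm wide together, 78 to 150 mm from the axis along the stage's y, tops 30 mm high. Origin as the stage's. Fixed. The bolt's round 12 mm nose enters a 15 mm notch in the disc under the wheel that faces it when the pointer is at the mark; it centres the wheel if the pointer is within about 4 mm of the mark, farther off it jams on the disc
- bottle_mid (a point): centre of a closed amber bottle, 70 mm across, 130 mm high, not to be disturbed
- dish_mid (a point): centre of a closed glass culture dish, 90 mm across, 18 mm high, not to be disturbed
- slidebox_mid (a point): centre of a closed slide box, 90 x 110 x 32 mm, not to be disturbed

How it is judged:
On the way, in this order (a step that is already met when the one before it is completed fails the run):
1. the pointer is brought to the mark (within 6 mm) with the bolt still out (y of pointer in the frame of stage between -0.006 and 0.006 m and x of pointer in the frame of stage above 0.05 m and y of bolt_knob in the frame of stage above 0.12 m), for 0.2 s.
2. the bolt is pushed into the notch and pressed on its buffer with at least 7 N (contact force between bolt and housing above 7 N and y of bolt_knob in the frame of stage below 0.1105 m), for 0.1 s.
At the end, for the whole second after the job is handed in: the pointer is within 4 mm of the mark sideways, the bolt is in the notch (at least 17.5 mm in from fully drawn) and still rests against its buffer (0.5 N or more), wheel and bolt are at rest, and the bottle, dish and slide box are within 20 mm of where they stood (y of pointer in the frame of stage between -0.004 and 0.004 m and x of pointer in the frame of stage above 0.05 m and y of bolt_knob in the frame of stage below 0.1105 m and contact force between bolt and housing above 0.5 N and angular speed of wheel below 0.05 rad/s and linear speed of bolt below 0.005 m/s and distance of each of bottle_mid, dish_mid, slidebox_mid from where it was at the start of the episode below 0.02 m); the robot touches nothing.
It fails at once if the bolt is forced against its buffer with 20 N or more (contact force between bolt and housing above 20 N).
It fails at once if the bolt is forced against the wheel with 20 N or more (contact force between bolt and wheel above 20 N).
It fails at once if a bystander is moved more than 20 mm (not (distance of bottle_mid from where it was at the start of the episode below 0.02 m) or not (distance of dish_mid from where it was at the start of the episode below 0.02 m) or not (distance of slidebox_mid from where it was at the start of the episode below 0.02 m)).
It also fails if it takes over 51 s, if anything falls off the work surface, if the arm or the gripper's body presses on something with over 40 N, if the wrist force passes 120 N, or if a joint passes its speed limit or range.

## Working session

There is one attempt and no reset: what is moved stays moved. The work goes in short steps, Python scripts to look and compute and a tool call to move; the robot and the scene stay as the last step left them, time stands still between calls to the robot, and variables do not carry over. Pictures are saved under pics/ and viewed, about 8 in all and at most 12, crops included, and the job is handed in when it is done.

Besides the shell and the picture viewer there is one more tool, called after "Request:" as name([rows], argument=value, ...), one row to a line, values as JSON. arm_command: Moves the arm, as the interface text tells. Its arguments: {"type":"object","properties":{"series":{"type":"array","items":{"type":"object","properties":{"dp":{"type":"array","items":{"type":"number"}},"angular":{"type":"array","items":{"type":"number"}},"gripper":{"type":"number"}}}},"grip_force":{"type":"number"}},"required":["series"]}

```bash
mkdir -p pics; cat > h.py <<'E'
import numpy as np, cv2
from rig import *
def snap(n,f,crop=None,s=1):
    d=get_image(n); im=d["image"]
    np.savez(f"pics/{f}.npz",**d)
    if crop: x0,y0,x1,y1=crop; im=im[y0:y1,x0:x1]
    cv2.imwrite(f"pics/{f}.png",cv2.resize(im,None,fx=s,fy=s,interpolation=cv2.INTER_CUBIC)); return d
def ray(d,u,v):
    K=d["mtx"]; a=np.linalg.inv(K)@[u,v,1]; V=np.linalg.inv(d["view"])
    return V[:3,3], V[:3,:3]@[a[0],-a[1],-1]
def atz(d,u,v,z):
    o,r=ray(d,u,v); return o+r*(z-o[2])/r[2]
def pt(d,u,v):
    o,r=ray(d,u,v); return o+r*d["depth"][int(round(v)),int(round(u))]
def tri(d1,p1,d2,p2):
    o1,r1=ray(d1,*p1);o2,r2=ray(d2,*p2)
    t=np.linalg.lstsq(np.c_[r1,-r2],o2-o1,rcond=None)[0]
    a,b=o1+t[0]*r1,o2+t[1]*r2; return (a+b)/2,np.linalg.norm(a-b)
E
python3 - <<'E'
from h import *
print(get_state(),grip_depth)
a=snap("scene","s0",s=1.4);b=snap("top","t0",s=1.4)
for d in(a,b):print(d["mtx"],d["view"],list(d))
E
```

```text
{'clock': 0.0, 'qpos': array([-1.35301102e+00,  2.76582218e-01,  1.50617128e+00, -2.01379714e-05,
        1.36069172e+00, -1.21021031e-01]), 'qd': array([ 0.00042863, -0.00086394,  0.00036535,  0.00206882, -0.00240921,
        0.00122948]), 'effort': array([-1.08271848e-03, -4.16780484e+01, -2.45807076e+01,  7.95891719e-05,
        1.09950654e-02, -2.12730595e-05]), 'position': array([ 0.19095213, -0.54172509,  0.19863185]), 'ee_rot': array([ 0.57665076,  0.40897939,  0.57763012, -0.4081093 ]), 'contact_force': array([-0.22531824, -0.47909023,  0.58333667]), 'moment': array([-0.07918171,  0.0328817 , -0.02695784]), 'width': 0.0854122500687997} 0.0187
[[398.43123467   0.         277.95822491]
 [  0.         398.43123467 214.44208668]
 [  0.           0.           1.        ]] [[ 0.84036157  0.54184778 -0.01390739 -0.43976062]
 [-0.41454799  0.65903712  0.62755083  0.19114041]
 [ 0.34920251 -0.52160432  0.77845137 -1.42745153]
 [ 0.          0.          0.          1.        ]] ['image', 'depth', 'mtx', 'view']
[[409.49833359   0.         282.32493024]
 [  0.         409.49833359 216.9819734 ]
 [  0.           0.           1.        ]] [[-0.00112576 -0.99998135 -0.00600287  0.00532614]
 [ 0.98337243 -0.00219713  0.18158702 -0.55476088]
 [-0.18159682 -0.00569863  0.98335656 -1.05110831]
 [ 0.          0.          0.          1.        ]] ['image', 'depth', 'mtx', 'view']
```

View pics/s0.png

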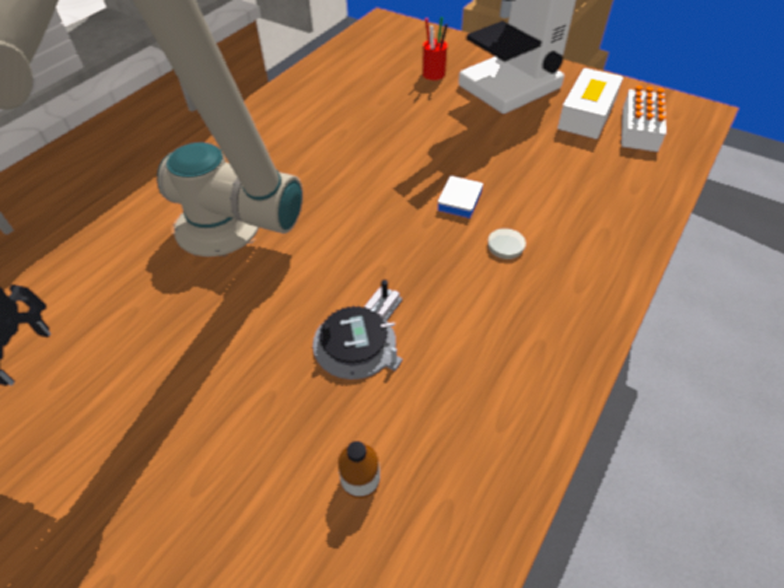

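View pics/t0.png

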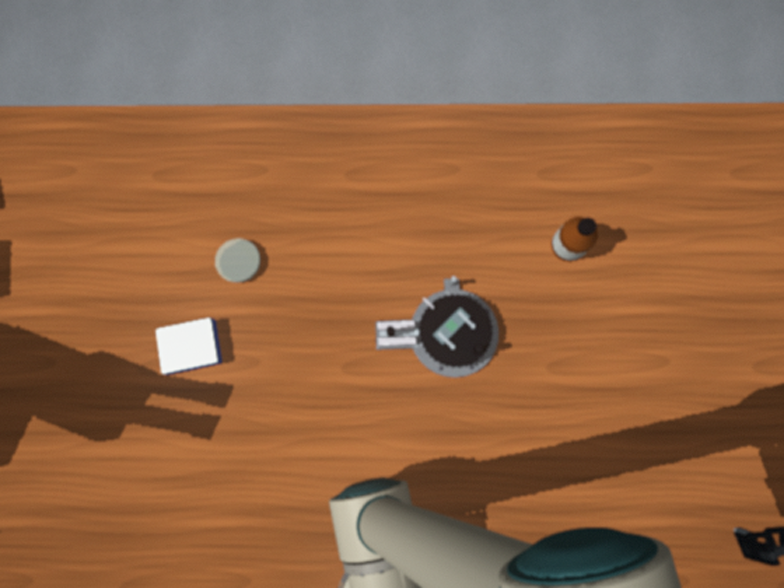

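The scene view shows the stage at about (354,340) in the enlarged picture, with the bolt at (384,290) and the bottle at (358,468). In the top view the stage is at (457,332), the bolt knob at (391,331), the pointer at (428,302) and the mark post at (453,282). Next I'll crop closer.

```bash
python3 - <<'E'
import cv2,numpy as np
a=np.load("pics/s0.npz")["image"][190:280,215:295]; b=np.load("pics/t0.npz")["image"][190:280,262:362]
A=cv2.resize(a,None,fx=6,fy=6,interpolation=cv2.INTER_CUBIC);B=cv2.resize(b,None,fx=6,fy=6,interpolation=cv2.INTER_CUBIC)
cv2.imwrite("pics/c0.png",A);cv2.imwrite("pics/c1.png",B)
E
```

```text
(no output)
```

View pics/c0.png

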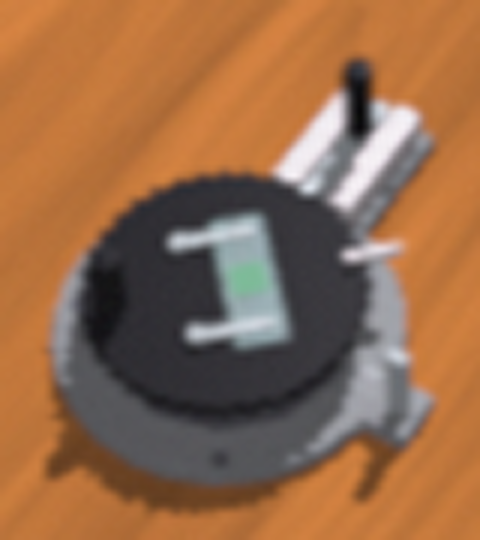

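View pics/c1.png

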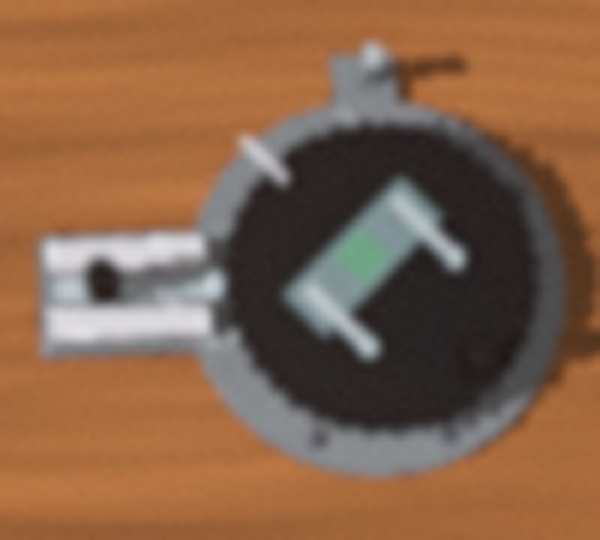

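The scene crop shows the bolt knob top at (357,68), the pointer tip at (402,247), the post top at (400,357) and the wheel knob at about (105,265). In the top crop the bolt knob is at (103,275), the pointer runs from (243,138) to (287,183), the post top is at (373,52), the wheel centre at (382,276) and the wheel knob at (485,350).

```bash
python3 - <<'E'
from h import *
S=dict(np.load("pics/s0.npz"));T=dict(np.load("pics/t0.npz"))
s=lambda x,y:((x+.5)/6-.5+215,(y+.5)/6-.5+190)
t=lambda x,y:((x+.5)/6-.5+262,(y+.5)/6-.5+190)
for n,a,b,z in [("boltknob",(357,68),(103,272),.078),("ptr",(402,247),(243,138),.045),("post",(400,357),(373,52),.054),("wheel",(228,294),(382,276),.042),("wknob",(105,258),(485,352),.082)]:
    print(n,tri(S,s(*a),T,t(*b)),atz(S,*s(*a),z)[:2],atz(T,*t(*b),z)[:2],pt(S,*s(*a)),pt(T,*t(*b)))
# wheel-top points from depth, both views
for D,(u0,u1,v0,v1) in((S,(220,290,200,265)),(T,(290,362,200,270))):
    P=np.array([pt(D,u,v) for u in range(u0,u1) for v in range(v0,v1)])
    Q=P[abs(P[:,2]-.042)<.005].astype(np.float32)
    c,r=cv2.minEnclosingCircle(Q[np.linalg.norm(Q[:,:2]-np.median(Q[:,:2],0),axis=1)<.073][:,:2]); print(len(Q),c,r,np.median(Q,0))
    W=P[(P[:,2]>.055)]; print("high",len(W)); print(W.round(3)[:40])
for n,p,z in[("bottle",(587/1.4,226/1.4),.13),("dish",(238/1.4,260/1.4),.018),("box",(186/1.4,345/1.4),.032)]:print(n,atz(T,*p,z))
E
```

```text
boltknob (array([0.50220286, 0.01349235, 0.07787752]), np.float64(0.00031648319404728816)) [0.50215511 0.01328702] [0.50230485 0.01359629] [0.50121805 0.01464602 0.07609028] [0.50238971 0.01360519 0.07739279]
ptr (array([ 0.56792096, -0.04891624,  0.04567284]), np.float64(0.0005508902054387758)) [ 0.56783975 -0.04829532] [ 0.56784321 -0.04912728] [ 0.5492956  -0.01975488 -0.00094854] [ 0.35466462 -0.00188272  1.1343836 ]
post (array([ 0.60520811, -0.10795589,  0.05381499]), np.float64(0.0007207581252233893)) [ 0.60502472 -0.10832224] [ 0.60543934 -0.10770063] [ 0.60517845 -0.10855757  0.05441824] [ 0.60515309 -0.10757984  0.05523323]
wheel (array([ 0.50670861, -0.11132106,  0.03436141]), np.float64(0.0010110752070007477)) [ 0.51060789 -0.11515634] [ 0.50528257 -0.11090059] [ 0.51115729 -0.11580695  0.04318666] [ 0.50486787 -0.11060043  0.0450077 ]
wknob (array([ 0.46723946, -0.15038052,  0.08040783]), np.float64(0.0007656799887280015)) [ 0.46836592 -0.1509701 ] [ 0.46679238 -0.15041972] [ 0.46884874 -0.15145532  0.08291053] [ 0.46657471 -0.15013136  0.08404297]Traceback (most recent call last):
  File "<stdin>", line 11, in <module>
cv2.error: OpenCV(4.12.0) /io/opencv/modules/imgproc/src/shapedescr.cpp:201: error: (-215:Assertion failed) count >= 0 && (depth == CV_32F || depth == CV_32S) in function 'minEnclosingCircle'
```

```bash
cat >> h.py <<'E'
from scipy.spatial.transform import Rotation as R
AX=np.array([.5062,-.1114]); YAW=.034
def tool(p,yaw=None):
    """shift (in dp units) and turn (in turn units about tool x) to world p, jaw angle yaw"""
    s=get_state(); M=R.from_quat(s["ee_rot"],scalar_first=True).as_matrix()
    cur=np.arctan2(M[1,2],M[0,2]); d=M.T@(np.array(p)-s["position"])
    print("t",s["clock"],"pos",s["position"].round(4),"q",s["qpos"].round(3),"F",s["contact_force"].round(1),"w",s["width"]*1e3,"jaw",cur)
    print("tool axes",M.round(3).tolist()); print("d mm",(d*1e3).round(2),"dp",(d/.12).round(4))
    if yaw is not None:
        e=(yaw-cur+np.pi/2)%np.pi-np.pi/2; print("yaw err",e,"turn units about tool x",-e/(np.pi/2))
def stg(p):
    c,s=np.cos(YAW),np.sin(YAW); return np.array([[c,s],[-s,c]])@(np.array(p)[:2]-AX)
E
python3 - <<'E'
from h import *
k=AX-55e-3*np.array([np.cos(.791),np.sin(.791)]); print(k)
tool([*k,.13],.791+np.pi/2)
E
```

```text
[ 0.4675276  -0.15050812]
t 0.1 pos [ 0.1909 -0.5418  0.1987] q [-1.353  0.277  1.506  0.     1.361 -0.121] F [ 0.6 -0.3  0.6] w 85.32321075829923 jaw -1.232053344853833
tool axes [[-0.0, 0.943, 0.332], [0.002, 0.332, -0.943], [-1.0, 0.0, -0.002]]
d mm [  69.27  390.88 -277.03] dp [ 0.5772  3.2573 -2.3086]
yaw err 0.4522570180589369 turn units about tool x -0.2879157598883216
```

Request:
arm_command([
  {"dp": [0,0,0],"angular": [-0.096,0,0],"gripper": 50},
  {"dp": [0,0,0],"angular": [-0.096,0,0],"gripper": 50},
  {"dp": [0,0,0],"angular": [-0.096,0,0],"gripper": 50},
  {"dp": [0,0.45,-0.07],"angular": [0,0,0],"gripper": 50},
  {"dp": [0,0.45,-0.07],"angular": [0,0,0],"gripper": 50},
  {"dp": [0,0.45,-0.07],"angular": [0,0,0],"gripper": 50},
  {"dp": [0,0.45,-0.07],"angular": [0,0,0],"gripper": 50},
  {"dp": [0,0.45,-0.07],"angular": [0,0,0],"gripper": 50},
])

```text
clock: 1.1
position: [0.3496, -0.3136, 0.1951]
ee_rot: [0.653, 0.269, 0.657, -0.264]
contact_force: [-0.3, -0.6, -0.0]
width: 0.0499
```

```bash
python3 - <<'E'
from h import *
tool([.4675,-.1505,.13],.791+np.pi/2)
E
```

```text
t 1.1 pos [ 0.3496 -0.3136  0.1951] q [-0.882  0.123  1.717  0.003  1.309 -0.111] F [-0.3 -0.6 -0. ] w 49.895519061293896 jaw -0.7724132560409055
tool axes [[-0.002, 0.698, 0.716], [0.008, 0.716, -0.698], [-1.0, 0.004, -0.007]]
d mm [ 66.16 198.83 -28.92] dp [ 0.5513  1.6569 -0.241 ]
yaw err -0.007383070753991028 turn units about tool x 0.0047002088227795155
```

Request:
arm_command([
  {"dp": [0,0.4,-0.06],"angular": [0,0,0],"gripper": 50},
  {"dp": [0,0.4,-0.06],"angular": [0,0,0],"gripper": 50},
  {"dp": [0,0.4,-0.06],"angular": [0,0,0],"gripper": 50},
  {"dp": [0,0.4,-0.06],"angular": [0,0,0],"gripper": 50},
  {"dp": [0.15,0,0],"angular": [0,0,0],"gripper": 50},
  {"dp": [0.15,0,0],"angular": [0,0,0],"gripper": 50},
  {"dp": [0.15,0,0],"angular": [0,0,0],"gripper": 50},
  {"dp": [0,0,0],"angular": [0,0,0],"gripper": 50},
])

```text
clock: 2.1
position: [0.4665, -0.144, 0.1388]
ee_rot: [0.653, 0.266, 0.659, -0.261]
contact_force: [-0.7, -1.0, 0.7]
width: 0.0501
```

```bash
python3 - <<'E'
from h import *
tool([.4675,-.1505,.05],.791+np.pi/2)
E
```

```text
t 2.1 pos [ 0.4665 -0.144   0.1388] q [-0.448  0.194  1.776  0.008  1.179  0.313] F [-0.7 -1.   0.7] w 50.08453607135284 jaw -0.7641211583969018
tool axes [[-0.004, 0.692, 0.722], [0.01, 0.722, -0.692], [-1.0, 0.005, -0.01]]
d mm [88.74 -4.42  6.09] dp [ 0.7395 -0.0368  0.0508]
yaw err -0.015675168397994987 turn units about tool x 0.009979122137355073
```

Request:
arm_command([
  {"dp": [0,-0.037,0.051],"angular": [0.01,0,0],"gripper": 45},
  {"dp": [0.15,0,0],"angular": [0,0,0],"gripper": 45},
  {"dp": [0.15,0,0],"angular": [0,0,0],"gripper": 45},
  {"dp": [0.15,0,0],"angular": [0,0,0],"gripper": 45},
  {"dp": [0.15,0,0],"angular": [0,0,0],"gripper": 45},
  {"dp": [0.08,0,0],"angular": [0,0,0],"gripper": 45},
  {"dp": [0.06,0,0],"angular": [0,0,0],"gripper": 45},
  {"dp": [0,0,0],"angular": [0,0,0],"gripper": 45},
])

```text
clock: 3.1
position: [0.4739, -0.1579, 0.0536]
ee_rot: [0.656, 0.273, 0.651, -0.269]
contact_force: [-0.1, -0.5, 1.0]
width: 0.0452
```

```bash
python3 - <<'E'
from h import *
tool([.4675,-.1505,.05],.791+np.pi/2)
snap("scene","s1",(200,170,310,270),6)
E
```

```text
t 3.1 pos [ 0.4739 -0.1579  0.0536] q [-0.466  0.291  1.888  0.007  0.956  0.316] F [-0.1 -0.5  1. ] w 45.2437136421424 jaw -0.7861856541419452
tool axes [[0.008, 0.708, 0.707], [0.002, 0.707, -0.708], [-1.0, 0.008, 0.004]]
d mm [ 3.57  0.65 -9.8 ] dp [ 0.0298  0.0054 -0.0817]
yaw err 0.006389327347048557 turn units about tool x -0.004067572121260014
```

View pics/s1.png

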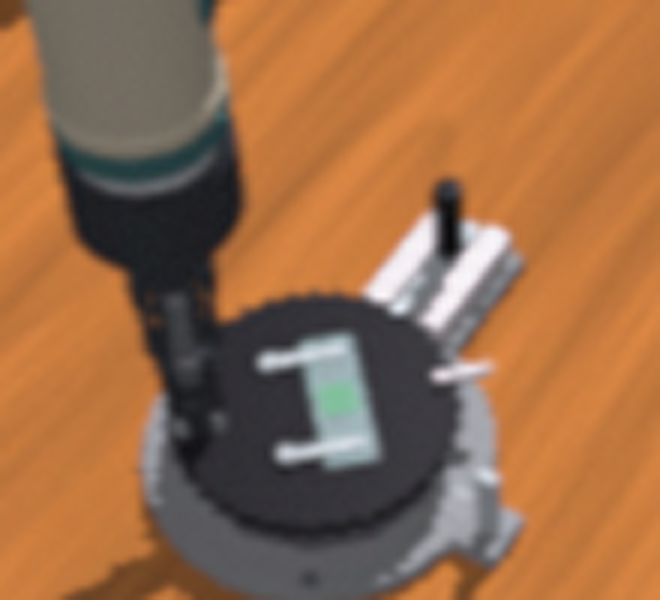

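The jaws straddle the wheel knob at about (190,420), and the pointer hasn't moved. The tool sits 10 mm off along the jaw axis, so I'll correct that and then close.

Request:
arm_command([
  {"dp": [0.02,0.005,-0.08],"angular": [0,0,0],"gripper": 45},
  {"dp": [0,0,0],"angular": [0,0,0],"gripper": 45},
  {"dp": [0,0,0],"angular": [0,0,0],"gripper": 30},
  {"dp": [0,0,0],"angular": [0,0,0],"gripper": 20},
  {"dp": [0,0,0],"angular": [0,0,0],"gripper": 10},
  {"dp": [0,0,0],"angular": [0,0,0],"gripper": 10},
  {"dp": [0,0,0],"angular": [0,0,0],"gripper": 10},
  {"dp": [0,0,0],"angular": [0,0,0],"gripper": 10},
], grip_force=40)

```text
clock: 4.15
position: [0.4685, -0.1506, 0.0528]
ee_rot: [0.657, 0.273, 0.649, -0.269]
contact_force: [0.2, 0.0, 0.7]
width: 0.0102
```

```bash
python3 - <<'E'
from h import *
tool([.4675,-.1505,.05],.791+np.pi/2)
E
```

```text
t 4.15 pos [ 0.4685 -0.1506  0.0528] q [-0.457  0.28   1.907  0.007  0.943  0.324] F [0.2 0.  0.7] w 10.150122841627455 jaw -0.7858686998794413
tool axes [[0.012, 0.707, 0.707], [0.001, 0.707, -0.707], [-1.0, 0.009, 0.008]]
d mm [ 2.74 -0.62 -0.83] dp [ 0.0229 -0.0051 -0.0069]
yaw err 0.006072373084544225 turn units about tool x -0.003865792770813572
```

```bash
python3 - <<'E'
from h import *
d=snap("scene","s2",(200,170,310,270),6)
d=get_image("top");a=cv2.imread("pics/s2.png")[250:600,60:360]
b=cv2.resize(d["image"][200:270,290:362],None,fx=6,fy=6,interpolation=cv2.INTER_CUBIC)
cv2.imwrite("pics/m2.png",np.hstack([cv2.resize(a,(360,420)),b]))
E
```

```text
(no output)
```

View pics/m2.png

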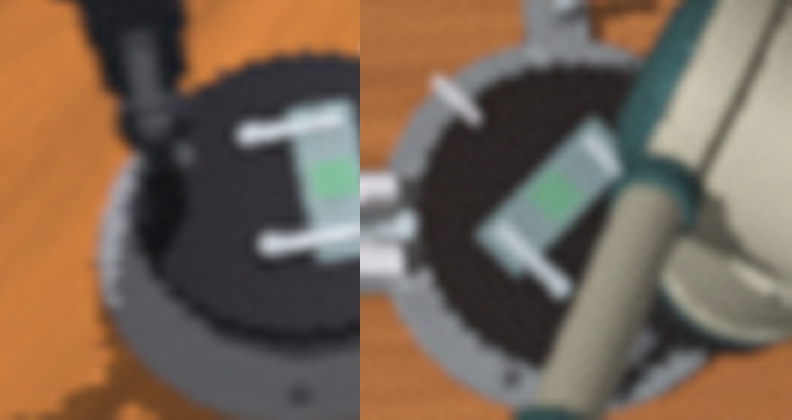

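The picture suggests the fingertips end at about the knob's top rather than around it. I'll check this by projecting the reported TCP into the image and using depth.

```bash
python3 - <<'E'
from h import *
d=dict(np.load("pics/s2.npz")); s=get_state(); print(s["position"])
def proj(p):
    c=d["view"]@[*p,1]; q=d["mtx"]@[c[0],-c[1],-c[2]]; return q[:2]/q[2]
for p in (s["position"],[.4675,-.1505,.082],[.4675,-.1505,.042]):
    q=proj(p); print(p,q,"s2 crop",(q-[200,170])*6)
print("cam",np.linalg.inv(d["view"])[:3,3])
for v in range(222,250,2): print(v,[tuple((pt(d,u,v)*1e3).round().astype(int).tolist()) for u in (227,230,233,236)])
E
```

```text
[ 0.46848824 -0.15061669  0.05275593]
[ 0.46848824 -0.15061669  0.05275593] [233.24581756 238.54712591] s2 crop [199.47490537 411.28275547]
[0.4675, -0.1505, 0.082] [231.9377526  232.33696138] s2 crop [191.62651561 374.02176826]
[0.4675, -0.1505, 0.042] [233.37281711 240.52794003] s2 crop [200.23690263 423.16764016]
cam [ 0.94726446 -0.6322502   0.98513535]
222 [(475, -169, 155), (500, -183, 187), (487, -159, 152), (408, -65, -5)]
224 [(474, -170, 146), (503, -188, 186), (503, -177, 175), (439, -99, 45)]
226 [(493, -190, 173), (505, -191, 182), (512, -188, 184), (442, -104, 42)]
228 [(499, -197, 178), (508, -196, 182), (513, -190, 179), (447, -110, 42)]
230 [(502, -201, 175), (509, -197, 176), (514, -192, 174), (452, -116, 43)]
232 [(490, -191, 147), (476, -166, 108), (482, -161, 106), (456, -123, 43)]
234 [(422, -127, 13), (476, -168, 101), (483, -163, 101), (458, -126, 38)]
236 [(425, -132, 11), (465, -158, 71), (475, -156, 77), (464, -133, 41)]
238 [(445, -152, 40), (465, -159, 63), (472, -155, 63), (469, -140, 43)]
240 [(435, -144, 13), (947, -632, 985), (472, -156, 54), (473, -145, 41)]
242 [(456, -165, 43), (464, -161, 45), (473, -159, 49), (479, -152, 45)]
244 [(443, -155, 11), (467, -166, 43), (473, -160, 41), (481, -156, 42)]
246 [(447, -160, 10), (472, -172, 44), (479, -168, 44), (484, -161, 40)]
248 [(452, -166, 10), (476, -177, 44), (482, -172, 42), (490, -168, 43)]
```

Request:
arm_command([
  {"dp": [0,0,0],"angular": [0,0,0],"gripper": 0},
  {"dp": [0,0,0],"angular": [0,0,0],"gripper": 0},
  {"dp": [0,0,0],"angular": [0,0,0],"gripper": 0},
  {"dp": [0,0,0],"angular": [0,0,0],"gripper": 0},
  {"dp": [0,0,0],"angular": [0,0,0],"gripper": 0},
  {"dp": [0,0,0],"angular": [0,0,0],"gripper": 0},
  {"dp": [0,0,0],"angular": [0,0,0],"gripper": 0},
  {"dp": [0,0,0],"angular": [0,0,0],"gripper": 0},
])

```text
clock: 5.25
position: [0.4685, -0.1506, 0.0527]
ee_rot: [0.657, 0.273, 0.649, -0.269]
contact_force: [-0.0, -0.6, 0.4]
width: -0.0001
```

```bash
python3 - <<'E'
from h import *
tool([.4675,-.1505,.05],.791+np.pi/2)
E
```

```text
t 5.25 pos [ 0.4685 -0.1506  0.0527] q [-0.457  0.28   1.907  0.007  0.943  0.324] F [-0.  -0.6  0.4] w -0.08143779881916892 jaw -0.7858832020020083
tool axes [[0.012, 0.707, 0.707], [0.001, 0.707, -0.707], [-1.0, 0.009, 0.008]]
d mm [ 2.71 -0.62 -0.8 ] dp [ 0.0226 -0.0051 -0.0067]
yaw err 0.00608687520711193 turn units about tool x -0.003875025108781472
```

```bash
python3 - <<'E'
from h import *
d=snap("scene","s3",(205,195,265,255),9)
a=np.load("pics/s1.npz")["image"][195:255,222-17:222+13]
b=cv2.imread("pics/s3.png")
o=np.hstack([cv2.resize(a,None,fx=9,fy=9,interpolation=cv2.INTER_CUBIC),b[:,:500]])
o=cv2.convertScaleAbs(cv2.pow(o/255.,.5)*255); cv2.imwrite("pics/m3.png",o); print(o.shape)
E
```

```text
(540, 770, 3)
```

View pics/m3.png

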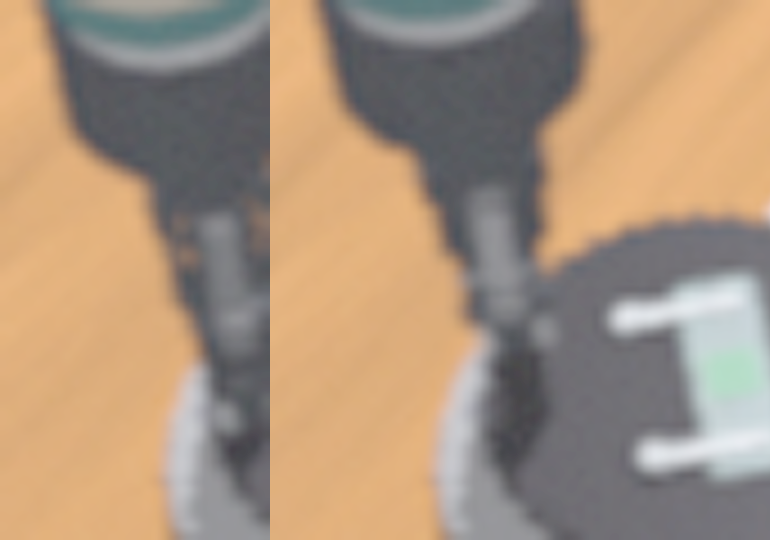

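The black shape below the gripper at (515,340–460) matches the knob and its shadow in the first picture, so the fingertips look to be above the knob. I'll check the fingertip height by depth in the three frames.

```bash
python3 - <<'E'
from h import *
def cloud(f,c,rad):
    d=dict(np.load(f"pics/{f}.npz")); vv,uu=np.mgrid[0:420,0:560]; z=d["depth"]
    K=d["mtx"]; P=np.stack([(uu-K[0,2])/K[0,0]*z,-(vv-K[1,2])/K[0,0]*z,-z],-1).reshape(-1,3)
    V=np.linalg.inv(d["view"]); P=P@V[:3,:3].T+V[:3,3]
    m=(z.ravel()>0)&(np.linalg.norm(P[:,:2]-c[:2],axis=1)<rad); return P[m],np.c_[uu.ravel(),vv.ravel()][m]
for f,c,rad in(("s0",(.191,-.542),.07),("s1",(.4739,-.1579),.06),("s2",(.4685,-.1506),.04),("s3",(.4685,-.1506),.04)):
    P,uv=cloud(f,c,rad); print(f,np.histogram(P[:,2],bins=np.arange(0,.31,.02)))
    if f!="s1":
        m=(P[:,2]>.085)&(P[:,2]<.125) if f!="s0" else (P[:,2]>.15)&(P[:,2]<.26)
        o=np.argsort(P[m][:,2])[:14]; print(np.c_[P[m][o]*1e3,uv[m][o]].round().astype(int).tolist())
    else:
        m=(P[:,2]>.05)&(P[:,2]<.12); o=np.argsort(P[m][:,2])[:30]; print(np.c_[P[m][o]*1e3,uv[m][o]].round().astype(int).tolist())
E
```

```text
s0 (array([982,   0,   0,   0,   0,   0,   0,   0,   0,   0,   0,   0,  80,
       109, 116]), array([0.  , 0.02, 0.04, 0.06, 0.08, 0.1 , 0.12, 0.14, 0.16, 0.18, 0.2 ,
       0.22, 0.24, 0.26, 0.28, 0.3 ]))
[[182, -497, 245, 34, 240], [177, -501, 245, 31, 240], [175, -503, 246, 30, 240], [168, -505, 247, 27, 239], [180, -500, 247, 32, 240], [182, -493, 247, 35, 238], [170, -503, 247, 28, 239], [212, -580, 247, 9, 272], [173, -502, 248, 29, 239], [214, -586, 248, 7, 274], [182, -495, 249, 34, 238], [177, -501, 249, 30, 239], [179, -500, 249, 31, 239], [215, -583, 249, 8, 273]]
s1 (array([446,  55, 485,   0,  10,  19,   7,  50,  31,  96,  63, 155, 221,
       117, 206]), array([0.  , 0.02, 0.04, 0.06, 0.08, 0.1 , 0.12, 0.14, 0.16, 0.18, 0.2 ,
       0.22, 0.24, 0.26, 0.28, 0.3 ]))
[[498, -172, 89, 236, 241], [497, -173, 94, 235, 240], [496, -181, 94, 233, 242], [487, -188, 95, 229, 242], [495, -184, 96, 232, 242], [486, -186, 96, 229, 241], [500, -173, 97, 236, 240], [497, -173, 98, 235, 239], [485, -184, 98, 229, 240], [497, -182, 99, 233, 241], [500, -181, 101, 234, 241], [493, -189,
[... 965 characters left out ...]
234], [479, -163, 96, 232, 234], [484, -160, 97, 234, 234], [482, -153, 98, 235, 232], [483, -159, 100, 234, 233]]
s3 (array([149,  27, 277,  21,  22,   9,   4,  28,  18,  55,  61, 148, 224,
       107, 193]), array([0.  , 0.02, 0.04, 0.06, 0.08, 0.1 , 0.12, 0.14, 0.16, 0.18, 0.2 ,
       0.22, 0.24, 0.26, 0.28, 0.3 ]))
[[473, -157, 85, 232, 234], [475, -150, 89, 234, 232], [478, -149, 89, 235, 232], [464, -163, 91, 228, 233], [477, -156, 92, 233, 233], [478, -148, 94, 235, 231], [480, -156, 94, 234, 233], [465, -163, 95, 228, 232], [472, -159, 97, 231, 232], [472, -163, 97, 230, 233], [475, -162, 97, 231, 233], [477, -160, 97, 232, 233], [478, -153, 99, 234, 231], [476, -159, 99, 232, 232]]
```

The cameras put the closed fingertips about 33 mm above the reported TCP, and about 45 mm above it when open. The bench and wheel heights agree with the text. The reported TCP is therefore too low by about 33 mm along the tool, so I'll reopen and go down by that amount while watching the force.

Request:
arm_command([
  {"dp": [0,-0.005,-0.007],"angular": [0,0,0],"gripper": 45},
  {"dp": [0,0,0],"angular": [0,0,0],"gripper": 45},
  {"dp": [0,0,0],"angular": [0,0,0],"gripper": 45},
  {"dp": [0.06,0,0],"angular": [0,0,0],"gripper": 45},
  {"dp": [0.06,0,0],"angular": [0,0,0],"gripper": 45},
  {"dp": [0.06,0,0],"angular": [0,0,0],"gripper": 45},
  {"dp": [0,0,0],"angular": [0,0,0],"gripper": 45},
  {"dp": [0,0,0],"angular": [0,0,0],"gripper": 45},
])

```text
clock: 6.3
position: [0.4672, -0.1502, 0.029]
ee_rot: [0.656, 0.273, 0.65, -0.269]
contact_force: [-0.3, -0.5, 0.3]
width: 0.045
```

```bash
python3 - <<'E'
from h import *
tool([.4675,-.1505,.019],.791+np.pi/2)
E
```

```text
t 6.3 pos [ 0.4672 -0.1502  0.029 ] q [-0.458  0.31   1.939  0.008  0.884  0.323] F [-0.3 -0.5  0.3] w 45.00127199152524 jaw -0.7858607872897022
tool axes [[0.011, 0.707, 0.707], [0.001, 0.707, -0.707], [-1.0, 0.008, 0.007]]
d mm [ 9.97 -0.06  0.36] dp [ 0.0831 -0.0005  0.003 ]
yaw err 0.006064460494805246 turn units about tool x -0.0038607554597351055
```

Request:
arm_command([
  {"dp": [0.035,0,0],"angular": [0,0,0],"gripper": 45},
  {"dp": [0.03,0,0],"angular": [0,0,0],"gripper": 45},
  {"dp": [0,0,0],"angular": [0,0,0],"gripper": 0},
  {"dp": [0,0,0],"angular": [0,0,0],"gripper": 0},
  {"dp": [0,0,0],"angular": [0,0,0],"gripper": 0},
  {"dp": [0,0,0],"angular": [0,0,0],"gripper": 0},
  {"dp": [0,0,0],"angular": [0,0,0],"gripper": 0},
  {"dp": [0,0,0],"angular": [0,0,0],"gripper": 0},
], grip_force=40)

```text
clock: 7.3
position: [0.468, -0.1508, 0.0212]
ee_rot: [0.657, 0.273, 0.649, -0.269]
contact_force: [0.1, -1.1, -1.4]
width: 0.0144
```

```bash
python3 - <<'E'
from h import *
tool([.4675,-.1505,.019],.791+np.pi/2)
E
```

```text
t 7.3 pos [ 0.468  -0.1508  0.0212] q [-0.458  0.321  1.948  0.007  0.862  0.323] F [ 0.1 -1.1 -1.4] w 14.388879413197845 jaw -0.7861126531693184
tool axes [[0.012, 0.708, 0.707], [0.0, 0.707, -0.708], [-1.0, 0.009, 0.008]]
d mm [ 2.18 -0.16 -0.54] dp [ 0.0181 -0.0013 -0.0045]
yaw err 0.006316326374421699 turn units about tool x -0.004021098258683692
```

The knob is gripped at 14.4 mm width. I'll turn the wheel clockwise along its arc, about two thirds of the way first.

Request:
arm_command([
  {"dp": [0,0.002,-0.043],"angular": [0.06,0,0],"gripper": 0},
  {"dp": [0,0.002,-0.043],"angular": [0.06,0,0],"gripper": 0},
  {"dp": [0,0.002,-0.043],"angular": [0.06,0,0],"gripper": 0},
  {"dp": [0,0.002,-0.043],"angular": [0.06,0,0],"gripper": 0},
  {"dp": [0,0.002,-0.043],"angular": [0.06,0,0],"gripper": 0},
  {"dp": [0,0,0],"angular": [0,0,0],"gripper": 0},
  {"dp": [0,0,0],"angular": [0,0,0],"gripper": 0},
  {"dp": [0,0,0],"angular": [0,0,0],"gripper": 0},
])

```text
clock: 8.3
position: [0.4548, -0.1294, 0.0212]
ee_rot: [0.575, 0.419, 0.567, -0.415]
contact_force: [0.0, 1.6, 0.4]
width: 0.0144
```

```bash
python3 - <<'E'
from h import *
k=AX-55e-3*np.array([np.cos(YAW),np.sin(YAW)]); print(k)
tool([*k,.02],YAW+np.pi/2); p=stg(get_state()["position"]); print(p,np.hypot(*p),"pointer ang",np.arctan2(-p[1],-p[0]))
E
```

```text
[ 0.45123179 -0.11326964]
t 8.3 pos [ 0.4548 -0.1294  0.0212] q [-0.427  0.297  1.988  0.004  0.844  0.833] F [0.  1.6 0.4] w 14.390342168759156 jaw -1.2623580836655326
tool axes [[0.012, 0.953, 0.304], [-0.002, 0.304, -0.953], [-1.0, 0.011, 0.006]]
d mm [  1.09   1.47 -16.43] dp [ 0.009   0.0122 -0.1369]
yaw err -0.2744382431293637 turn units about tool x 0.17471281186997448
[-0.05197126 -0.01620958] 0.05444044438841 pointer ang 0.3023336747522973
```

Request:
arm_command([
  {"dp": [0,0.003,-0.046],"angular": [0.058,0,0],"gripper": 0},
  {"dp": [0,0.003,-0.046],"angular": [0.058,0,0],"gripper": 0},
  {"dp": [0,0.003,-0.046],"angular": [0.058,0,0],"gripper": 0},
  {"dp": [0,0,0],"angular": [0,0,0],"gripper": 0},
  {"dp": [0,0,0],"angular": [0,0,0],"gripper": 0},
  {"dp": [0,0,0],"angular": [0,0,0],"gripper": 0},
  {"dp": [0,0,0],"angular": [0,0,0],"gripper": 0},
  {"dp": [0,0,0],"angular": [0,0,0],"gripper": 0},
])

```text
clock: 9.3
position: [0.452, -0.1146, 0.0212]
ee_rot: [0.512, 0.493, 0.505, -0.49]
contact_force: [0.4, 1.8, 0.6]
width: 0.0149
```

```bash
python3 - <<'E'
from h import *
k=AX-55e-3*np.array([np.cos(YAW),np.sin(YAW)])
tool([*k,.02],YAW+np.pi/2); p=stg(get_state()["position"]); print(p,np.hypot(*p),"pointer ang",np.arctan2(-p[1],-p[0]))
snap("scene","s4",(215,190,295,280),4); d=snap("top","t4",(262,190,362,280),4)
a=cv2.imread("pics/s4.png");b=cv2.imread("pics/t4.png"); cv2.imwrite("pics/m4.png",np.hstack([a,b]))
E
```

```text
t 9.3 pos [ 0.452  -0.1146  0.0212] q [-3.980e-01  2.890e-01  2.001e+00  1.000e-03  8.390e-01  1.138e+00] F [0.4 1.8 0.6] w 14.858282551684663 jaw -1.5365662089730079
tool axes [[0.011, 0.999, 0.034], [-0.004, 0.034, -0.999], [-1.0, 0.011, 0.004]]
d mm [ 1.15 -0.75 -1.37] dp [ 0.0096 -0.0062 -0.0114]
yaw err -0.00023011782188842034 turn units about tool x 0.0001464975553883298
[-0.05426577 -0.00136369] 0.05428290220846139 pointer ang 0.025124640532253193
```

View pics/m4.png

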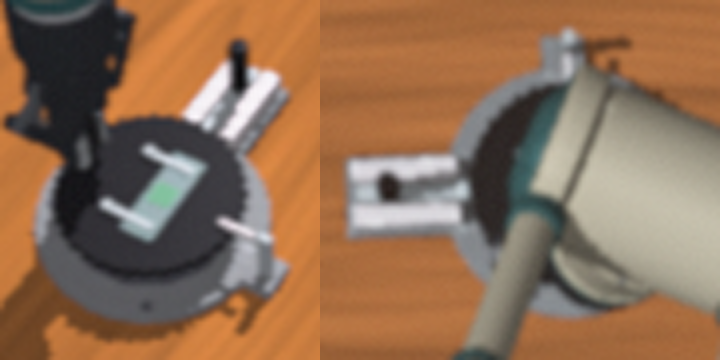

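The pointer at (220–270, 222–240) in the left half is now nearly at the post. About 1.4 mm remains at the knob, so I'll make that last nudge, wait, and let go.

Request:
arm_command([
  {"dp": [0,0,-0.013],"angular": [0,0,0],"gripper": 0},
  {"dp": [0,0,0],"angular": [0,0,0],"gripper": 0},
  {"dp": [0,0,0],"angular": [0,0,0],"gripper": 0},
  {"dp": [0,0,0],"angular": [0,0,0],"gripper": 0},
  {"dp": [0,0,0],"angular": [0,0,0],"gripper": 45},
  {"dp": [0,0,0],"angular": [0,0,0],"gripper": 45},
  {"dp": [0,0,0],"angular": [0,0,0],"gripper": 45},
  {"dp": [0,0,0],"angular": [0,0,0],"gripper": 45},
])

```text
clock: 10.4
position: [0.4525, -0.1144, 0.0213]
ee_rot: [0.513, 0.493, 0.504, -0.49]
contact_force: [-0.2, -0.5, -0.7]
width: 0.0449
```

```bash
python3 - <<'E'
from h import *
k=AX-55e-3*np.array([np.cos(YAW),np.sin(YAW)])
tool([*k,.02],YAW+np.pi/2); p=stg(get_state()["position"]); print(p,np.hypot(*p),"pointer ang",np.arctan2(-p[1],-p[0]))
E
```

```text
t 10.4 pos [ 0.4525 -0.1144  0.0213] q [-3.960e-01  2.890e-01  2.002e+00 -2.000e-03  8.380e-01  1.142e+00] F [-0.2 -0.5 -0.7] w 44.93412388047134 jaw -1.536364399038453
tool axes [[0.012, 0.999, 0.034], [-0.007, 0.035, -0.999], [-1.0, 0.012, 0.007]]
d mm [ 1.3  -1.24 -1.14] dp [ 0.0108 -0.0103 -0.0095]
yaw err -0.00043192775644307346 turn units about tool x 0.0002749737499860296
[-0.05377538 -0.00113513] 0.05378735806458463 pointer ang 0.021105512393118107
```

Request:
arm_command([
  {"dp": [-0.1,0,0],"angular": [0,0,0],"gripper": 45},
  {"dp": [-0.2,0,0],"angular": [0,0,0],"gripper": 45},
  {"dp": [-0.25,0,0],"angular": [0,0,0],"gripper": 45},
  {"dp": [-0.25,0,0],"angular": [0,0,0],"gripper": 0},
  {"dp": [0,0,-0.4],"angular": [0,0,0],"gripper": 0},
  {"dp": [0,0,-0.45],"angular": [0,0,0],"gripper": 0},
  {"dp": [0,0,-0.45],"angular": [0,0,0],"gripper": 0},
  {"dp": [0,0,0],"angular": [0,0,0],"gripper": 0},
])

```text
clock: 11.4
position: [0.4492, 0.0452, 0.126]
ee_rot: [0.515, 0.496, 0.5, -0.489]
contact_force: [0.2, -0.8, -0.2]
width: 0.0003
```

```bash
python3 - <<'E'
from h import *
tool([.5006,.0535,.1],YAW+np.pi/2)
snap("scene","s5",(245,215,295,275),7); snap("top","t5",(295,190,355,250),7)
a=cv2.imread("pics/s5.png");b=cv2.imread("pics/t5.png"); cv2.imwrite("pics/m5.png",np.hstack([a,b]));print(a.shape)
E
```

```text
t 11.4 pos [0.4492 0.0452 0.126 ] q [-0.048  0.136  1.888 -0.007  1.096  1.495] F [ 0.2 -0.8 -0.2] w 0.3309171086420778 jaw -1.5398330695938676
tool axes [[0.022, 0.999, 0.031], [-0.008, 0.031, -0.999], [-1.0, 0.022, 0.008]]
d mm [27.12 51.07 -6.96] dp [ 0.226   0.4256 -0.058 ]
yaw err 0.003036742798970593 turn units about tool x -0.0019332505094195509
(420, 350, 3)
```

View pics/m5.png

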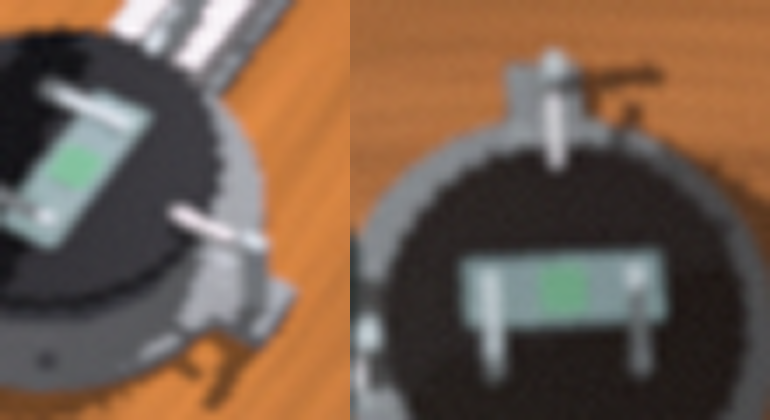

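The pointer, from (557,165) to about (555,100) in the right half, runs straight to the mark post at (554,60). I'll put numbers on that.

```bash
python3 - <<'E'
from h import *
T=dict(np.load("pics/t5.npz")); S=dict(np.load("pics/s5.npz"))
t=lambda x,y:((x-350+.5)/7-.5+295,(y+.5)/7-.5+190)
s=lambda x,y:((x+.5)/7-.5+245,(y+.5)/7-.5+215)
for p,z in(((557,162),.045),((555,105),.045),((554,60),.054)): print(p,stg(atz(T,*t(*p),z)))
for p,z in(((175,210),.045),((245,238),.045),((263,242),.054)): print(p,stg(atz(S,*s(*p),z)))
# fit pointer pixels in top: bright pixels
im=T["image"].astype(int); m=[(u,v) for v in range(203,214) for u in range(318,332) if im[v,u].min()>140]
P=np.array([stg(atz(T,u,v,.045)) for u,v in m]);
for lo in np.arange(.055,.1,.008):
    q=P[(P[:,0]>lo)&(P[:,0]<lo+.008)]
    if len(q):print(lo,len(q),q[:,1].mean())
E
```

```text
(557, 162) [0.06119523 0.00045731]
(555, 105) [8.37512086e-02 2.32058137e-05]
(554, 60) [0.09960803 0.00040432]
(175, 210) [0.05905781 0.00136246]
(245, 238) [0.09074473 0.00398696]
(263, 242) [0.10113559 0.00080859]
0.063 6 0.0009919752088546482
0.07100000000000001 18 0.0055916709546560165
0.079 12 0.0010565686746144777
0.087 2 0.0007597268426911011
```

Request:
arm_command([
  {"dp": [0,0.2,-0.03],"angular": [0,0,0],"gripper": 0},
  {"dp": [0,0.2,-0.03],"angular": [0,0,0],"gripper": 0},
  {"dp": [0.2,0,0],"angular": [0,0,0],"gripper": 0},
  {"dp": [0.2,0,0],"angular": [0,0,0],"gripper": 0},
  {"dp": [0.2,0,0],"angular": [0,0,0],"gripper": 0},
  {"dp": [0.1,0,0],"angular": [0,0,0],"gripper": 0},
  {"dp": [0,0,0],"angular": [0,0,0],"gripper": 0},
  {"dp": [0,0,0],"angular": [0,0,0],"gripper": 0},
])

```text
clock: 12.5
position: [0.5057, 0.0368, 0.0438]
ee_rot: [0.514, 0.5, 0.492, -0.493]
contact_force: [0.6, -0.5, 0.1]
width: -0.0003
```

```bash
python3 - <<'E'
from h import *
tool([.5006,.0535,.022],YAW+np.pi/2); print(stg(get_state()["position"]))
E
```

```text
t 12.5 pos [0.5057 0.0368 0.0438] q [-0.054  0.303  1.902 -0.017  0.908  1.514] F [ 0.6 -0.5  0.1] w -0.286245339958871 jaw -1.5582918873859386
tool axes [[0.029, 1.0, 0.013], [-0.015, 0.013, -1.0], [-0.999, 0.028, 0.015]]
d mm [ 21.36  -5.47 -17.04] dp [ 0.178  -0.0456 -0.142 ]
yaw err 0.02149556059104185 turn units about tool x -0.013684498890382616
[0.00450525 0.14818118]
```

Request:
arm_command([
  {"dp": [0,-0.04,-0.06],"angular": [-0.013,0.0095,-0.0185],"gripper": 0},
  {"dp": [0,0,0],"angular": [0,0,0],"gripper": 0},
  {"dp": [0.06,0,0],"angular": [0,0,0],"gripper": 0},
  {"dp": [0.06,0,0],"angular": [0,0,0],"gripper": 0},
  {"dp": [0.05,0,0],"angular": [0,0,0],"gripper": 0},
  {"dp": [0,0,0],"angular": [0,0,0],"gripper": 0},
  {"dp": [0,0,0],"angular": [0,0,0],"gripper": 0},
  {"dp": [0,0,0],"angular": [0,0,0],"gripper": 0},
])

```text
clock: 13.5
position: [0.5015, 0.0448, 0.0233]
ee_rot: [0.509, 0.491, 0.509, -0.491]
contact_force: [-0.2, -0.5, -0.5]
width: 0.0002
```

```bash
python3 - <<'E'
from h import *
k=AX+.125*np.array([-np.sin(YAW),np.cos(YAW)]);print(k)
tool([*k,.022],YAW+np.pi/2); print(stg(get_state()["position"]))
E
```

```text
[0.50195082 0.01352776]
t 13.5 pos [0.5015 0.0448 0.0233] q [-0.049  0.338  1.912  0.     0.892  1.486] F [-0.2 -0.5 -0.5] w 0.15614117183514056 jaw -1.5352769309982495
tool axes [[0.0, 0.999, 0.036], [0.0, 0.036, -0.999], [-1.0, 0.0, -0.0]]
d mm [ 1.26 -0.69 31.23] dp [ 0.0105 -0.0058  0.2603]
yaw err -0.0015193957966470606 turn units about tool x 0.0009672774061977116
[0.0006469  0.15623271]
```

Request:
arm_command([
  {"dp": [0,0,0.0125],"angular": [0,0,0],"gripper": 0},
  {"dp": [0,0,0.0125],"angular": [0,0,0],"gripper": 0},
  {"dp": [0,0,0.0125],"angular": [0,0,0],"gripper": 0},
  {"dp": [0,0,0.0125],"angular": [0,0,0],"gripper": 0},
  {"dp": [0,0,0.0125],"angular": [0,0,0],"gripper": 0},
  {"dp": [0,0,0.0125],"angular": [0,0,0],"gripper": 0},
  {"dp": [0,0,0.0125],"angular": [0,0,0],"gripper": 0},
  {"dp": [0,0,0.0125],"angular": [0,0,0],"gripper": 0},
])

```text
clock: 14.5
position: [0.5024, 0.0331, 0.0238]
ee_rot: [0.508, 0.492, 0.509, -0.49]
contact_force: [-0.7, 2.8, 0.9]
width: -0.0
```

```bash
python3 - <<'E'
from h import *
s=get_state();print(s["clock"],stg(s["position"]),s["position"],s["contact_force"])
E
```

```text
14.5 [0.00111001 0.14458668] [0.50239436 0.03314085 0.02381355] [-0.67912633  2.79492693  0.86110266]
```

Request:
arm_command([
  {"dp": [0,0,0.0085],"angular": [0,0,0],"gripper": 0},
  {"dp": [0,0,0.0085],"angular": [0,0,0],"gripper": 0},
  {"dp": [0,0,0.0085],"angular": [0,0,0],"gripper": 0},
  {"dp": [0,0,0.0085],"angular": [0,0,0],"gripper": 0},
  {"dp": [0,0,0.0085],"angular": [0,0,0],"gripper": 0},
  {"dp": [0,0,0.0085],"angular": [0,0,0],"gripper": 0},
  {"dp": [0,0,0.0085],"angular": [0,0,0],"gripper": 0},
  {"dp": [0,0,0.0085],"angular": [0,0,0],"gripper": 0},
])

```text
clock: 15.5
position: [0.5026, 0.0252, 0.0238]
ee_rot: [0.508, 0.493, 0.509, -0.49]
contact_force: [-0.0, 3.1, 0.8]
width: -0.0001
```

```bash
python3 - <<'E'
from h import *
s=get_state();print(s["clock"],stg(s["position"]),s["position"],s["contact_force"])
E
```

```text
15.5 [0.00107593 0.13663802] [0.50263051 0.02519563 0.02380411] [-0.00548142  3.14579234  0.78011665]
```

Request:
arm_command([
  {"dp": [0,0,0.0075],"angular": [0,0,0],"gripper": 0},
  {"dp": [0,0,0.0075],"angular": [0,0,0],"gripper": 0},
  {"dp": [0,0,0.0075],"angular": [0,0,0],"gripper": 0},
  {"dp": [0,0,0.0075],"angular": [0,0,0],"gripper": 0},
  {"dp": [0,0,0.005],"angular": [0,0,0],"gripper": 0},
  {"dp": [0,0,0.005],"angular": [0,0,0],"gripper": 0},
  {"dp": [0,0,0.005],"angular": [0,0,0],"gripper": 0},
  {"dp": [0,0,0.005],"angular": [0,0,0],"gripper": 0},
])

```text
clock: 16.5
position: [0.5028, 0.0188, 0.0238]
ee_rot: [0.508, 0.493, 0.509, -0.49]
contact_force: [0.3, 2.9, 1.6]
width: -0.0002
```

Request:
arm_command([
  {"dp": [0,0,0.0021],"angular": [0,0,0],"gripper": 0},
  {"dp": [0,0,0.0021],"angular": [0,0,0],"gripper": 0},
  {"dp": [0,0,0.0021],"angular": [0,0,0],"gripper": 0},
  {"dp": [0,0,0.0021],"angular": [0,0,0],"gripper": 0},
  {"dp": [0,0,0.0021],"angular": [0,0,0],"gripper": 0},
  {"dp": [0,0,0.0021],"angular": [0,0,0],"gripper": 0},
  {"dp": [0,0,0.0021],"angular": [0,0,0],"gripper": 0},
  {"dp": [0,0,0.0021],"angular": [0,0,0],"gripper": 0},
])

```text
clock: 17.5
position: [0.5029, 0.0166, 0.0238]
ee_rot: [0.508, 0.493, 0.509, -0.49]
contact_force: [0.7, 3.4, 0.5]
width: 0.0001
```

Request:
arm_command([
  {"dp": [0,0,0.0021],"angular": [0,0,0],"gripper": 0},
  {"dp": [0,0,0.0021],"angular": [0,0,0],"gripper": 0},
  {"dp": [0,0,0.0021],"angular": [0,0,0],"gripper": 0},
  {"dp": [0,0,0.0021],"angular": [0,0,0],"gripper": 0},
  {"dp": [0,0,0.0021],"angular": [0,0,0],"gripper": 0},
  {"dp": [0,0,0.0021],"angular": [0,0,0],"gripper": 0},
  {"dp": [0,0,0.0021],"angular": [0,0,0],"gripper": 0},
  {"dp": [0,0,0.0021],"angular": [0,0,0],"gripper": 0},
])

```text
clock: 18.5
position: [0.503, 0.0144, 0.0238]
ee_rot: [0.508, 0.493, 0.509, -0.49]
contact_force: [0.2, 3.0, 0.9]
width: -0.0003
```

Request:
arm_command([
  {"dp": [0,0,0.0021],"angular": [0,0,0],"gripper": 0},
  {"dp": [0,0,0.0021],"angular": [0,0,0],"gripper": 0},
  {"dp": [0,0,0.0021],"angular": [0,0,0],"gripper": 0},
  {"dp": [0,0,0.0021],"angular": [0,0,0],"gripper": 0},
  {"dp": [0,0,0.0021],"angular": [0,0,0],"gripper": 0},
  {"dp": [0,0,0.0021],"angular": [0,0,0],"gripper": 0},
  {"dp": [0,0,0.0021],"angular": [0,0,0],"gripper": 0},
  {"dp": [0,0,0.0021],"angular": [0,0,0],"gripper": 0},
])

```text
clock: 19.5
position: [0.503, 0.0123, 0.0238]
ee_rot: [0.508, 0.493, 0.509, -0.49]
contact_force: [0.3, 2.6, 0.7]
width: 0.0001
```

Request:
arm_command([
  {"dp": [0,0,0.0021],"angular": [0,0,0],"gripper": 0},
  {"dp": [0,0,0.0021],"angular": [0,0,0],"gripper": 0},
  {"dp": [0,0,0.0021],"angular": [0,0,0],"gripper": 0},
  {"dp": [0,0,0.0021],"angular": [0,0,0],"gripper": 0},
  {"dp": [0,0,0.0021],"angular": [0,0,0],"gripper": 0},
  {"dp": [0,0,0.0021],"angular": [0,0,0],"gripper": 0},
  {"dp": [0,0,0.0021],"angular": [0,0,0],"gripper": 0},
  {"dp": [0,0,0.0021],"angular": [0,0,0],"gripper": 0},
])

```text
clock: 20.5
position: [0.5031, 0.0101, 0.0238]
ee_rot: [0.508, 0.493, 0.509, -0.49]
contact_force: [-0.4, 3.6, 0.1]
width: 0.0
```

Request:
arm_command([
  {"dp": [0,0,0.0021],"angular": [0,0,0],"gripper": 0},
  {"dp": [0,0,0.0021],"angular": [0,0,0],"gripper": 0},
  {"dp": [0,0,0.0021],"angular": [0,0,0],"gripper": 0},
  {"dp": [0,0,0.0021],"angular": [0,0,0],"gripper": 0},
  {"dp": [0,0,0.0021],"angular": [0,0,0],"gripper": 0},
  {"dp": [0,0,0.0021],"angular": [0,0,0],"gripper": 0},
  {"dp": [0,0,0.0021],"angular": [0,0,0],"gripper": 0},
  {"dp": [0,0,0.0021],"angular": [0,0,0],"gripper": 0},
])

```text
clock: 21.5
position: [0.5032, 0.008, 0.0238]
ee_rot: [0.508, 0.493, 0.509, -0.49]
contact_force: [0.5, 2.8, 0.8]
width: -0.0002
```

Request:
arm_command([
  {"dp": [0,0,0.0021],"angular": [0,0,0],"gripper": 0},
  {"dp": [0,0,0.0021],"angular": [0,0,0],"gripper": 0},
  {"dp": [0,0,0.0021],"angular": [0,0,0],"gripper": 0},
  {"dp": [0,0,0.0021],"angular": [0,0,0],"gripper": 0},
  {"dp": [0,0,0.0021],"angular": [0,0,0],"gripper": 0},
  {"dp": [0,0,0.0021],"angular": [0,0,0],"gripper": 0},
  {"dp": [0,0,0.0021],"angular": [0,0,0],"gripper": 0},
  {"dp": [0,0,0.0021],"angular": [0,0,0],"gripper": 0},
])

```text
clock: 22.5
position: [0.5033, 0.0058, 0.0238]
ee_rot: [0.508, 0.493, 0.509, -0.49]
contact_force: [0.1, 3.8, 1.0]
width: 0.0003
```

Request:
arm_command([
  {"dp": [0,0,0.0021],"angular": [0,0,0],"gripper": 0},
  {"dp": [0,0,0.0021],"angular": [0,0,0],"gripper": 0},
  {"dp": [0,0,0.0021],"angular": [0,0,0],"gripper": 0},
  {"dp": [0,0,0.0021],"angular": [0,0,0],"gripper": 0},
  {"dp": [0,0,0.0021],"angular": [0,0,0],"gripper": 0},
  {"dp": [0,0,0.0021],"angular": [0,0,0],"gripper": 0},
  {"dp": [0,0,0.0021],"angular": [0,0,0],"gripper": 0},
  {"dp": [0,0,0.0021],"angular": [0,0,0],"gripper": 0},
])

```text
clock: 23.5
position: [0.5033, 0.0037, 0.0238]
ee_rot: [0.508, 0.493, 0.509, -0.49]
contact_force: [0.1, 3.3, 1.6]
width: -0.0001
```

Request:
arm_command([
  {"dp": [0,0,0.0021],"angular": [0,0,0],"gripper": 0},
  {"dp": [0,0,0.0021],"angular": [0,0,0],"gripper": 0},
  {"dp": [0,0,0.0021],"angular": [0,0,0],"gripper": 0},
  {"dp": [0,0,0.0021],"angular": [0,0,0],"gripper": 0},
  {"dp": [0,0,0.0021],"angular": [0,0,0],"gripper": 0},
  {"dp": [0,0,0.0021],"angular": [0,0,0],"gripper": 0},
  {"dp": [0,0,0.0021],"angular": [0,0,0],"gripper": 0},
  {"dp": [0,0,0.0021],"angular": [0,0,0],"gripper": 0},
])

```text
clock: 24.5
position: [0.5033, 0.0015, 0.0238]
ee_rot: [0.508, 0.493, 0.509, -0.49]
contact_force: [-0.7, 3.0, 1.3]
width: 0.0
```

Request:
arm_command([
  {"dp": [0,0,0.0021],"angular": [0,0,0],"gripper": 0},
  {"dp": [0,0,0.0021],"angular": [0,0,0],"gripper": 0},
  {"dp": [0,0,0.0021],"angular": [0,0,0],"gripper": 0},
  {"dp": [0,0,0.0021],"angular": [0,0,0],"gripper": 0},
  {"dp": [0,0,0.0021],"angular": [0,0,0],"gripper": 0},
  {"dp": [0,0,0.0021],"angular": [0,0,0],"gripper": 0},
  {"dp": [0,0,0.0021],"angular": [0,0,0],"gripper": 0},
  {"dp": [0,0,0.0021],"angular": [0,0,0],"gripper": 0},
])

```text
clock: 25.5
position: [0.5034, -0.0004, 0.0238]
ee_rot: [0.508, 0.493, 0.509, -0.49]
contact_force: [0.1, 3.9, 0.8]
width: 0.0001
```

Request:
arm_command([
  {"dp": [0,0,0.0021],"angular": [0,0,0],"gripper": 0},
  {"dp": [0,0,0.0021],"angular": [0,0,0],"gripper": 0},
  {"dp": [0,0,0.0021],"angular": [0,0,0],"gripper": 0},
  {"dp": [0,0,0.0021],"angular": [0,0,0],"gripper": 0},
  {"dp": [0,0,0.0021],"angular": [0,0,0],"gripper": 0},
  {"dp": [0,0,0.0021],"angular": [0,0,0],"gripper": 0},
  {"dp": [0,0,0],"angular": [0,0,0],"gripper": 0},
  {"dp": [0,0,0],"angular": [0,0,0],"gripper": 0},
])

```text
clock: 26.5
position: [0.5034, -0.0005, 0.0238]
ee_rot: [0.507, 0.494, 0.509, -0.49]
contact_force: [0.3, 4.4, 1.1]
width: 0.0
```

The bolt has met the buffer and stopped advancing. I'll raise the push in steps.

Request:
arm_command([
  {"dp": [0,0,0.004],"angular": [0,0,0],"gripper": 0},
  {"dp": [0,0,0.004],"angular": [0,0,0],"gripper": 0},
  {"dp": [0,0,0.004],"angular": [0,0,0],"gripper": 0},
  {"dp": [0,0,0.004],"angular": [0,0,0],"gripper": 0},
  {"dp": [0,0,0.004],"angular": [0,0,0],"gripper": 0},
  {"dp": [0,0,0.004],"angular": [0,0,0],"gripper": 0},
  {"dp": [0,0,0.004],"angular": [0,0,0],"gripper": 0},
  {"dp": [0,0,0.004],"angular": [0,0,0],"gripper": 0},
])

```text
clock: 27.5
position: [0.5035, -0.0003, 0.024]
ee_rot: [0.504, 0.497, 0.51, -0.489]
contact_force: [0.3, 6.9, 2.0]
width: 0.0004
```

Request:
arm_command([
  {"dp": [0,0,0.0065],"angular": [0,0,0],"gripper": 0},
  {"dp": [0,0,0.0065],"angular": [0,0,0],"gripper": 0},
  {"dp": [0,0,0.0065],"angular": [0,0,0],"gripper": 0},
  {"dp": [0,0,0.0065],"angular": [0,0,0],"gripper": 0},
  {"dp": [0,0,0.0065],"angular": [0,0,0],"gripper": 0},
  {"dp": [0,0,0.0065],"angular": [0,0,0],"gripper": 0},
  {"dp": [0,0,0.0065],"angular": [0,0,0],"gripper": 0},
  {"dp": [0,0,0.0065],"angular": [0,0,0],"gripper": 0},
])

```text
clock: 28.5
position: [0.5036, 0.0001, 0.0241]
ee_rot: [0.5, 0.501, 0.512, -0.487]
contact_force: [1.3, 7.0, 0.5]
width: 0.0001
```

```bash
python3 - <<'E'
from h import *
tool([.5035,-.001,.024],YAW+np.pi/2);print(get_state()["moment"])
E
```

```text
t 28.5 pos [5.036e-01 1.000e-04 2.410e-02] q [-0.159  0.336  1.912  0.034  0.896  1.367] F [1.3 7.  0.5] w 0.08690386414455577 jaw -1.5467892126336658
tool axes [[0.002, 1.0, 0.024], [0.026, 0.024, -0.999], [-1.0, 0.002, -0.026]]
d mm [ 0.09 -0.08  1.1 ] dp [ 0.0008 -0.0007  0.0091]
yaw err 0.009992885838769006 turn units about tool x -0.006361668707972352
[ 1.10443784 -0.07792974  0.02054356]
```

The tool tilts as it pushes, because each row starts from the measured pose. I'll counter-turn while pushing.

Request:
arm_command([
  {"dp": [0,0,0.004],"angular": [-0.001,-0.003,0],"gripper": 0},
  {"dp": [0,0,0.004],"angular": [-0.001,-0.003,0],"gripper": 0},
  {"dp": [0,0,0.004],"angular": [-0.001,-0.003,0],"gripper": 0},
  {"dp": [0,0,0.004],"angular": [-0.001,-0.003,0],"gripper": 0},
  {"dp": [0,0,0.004],"angular": [-0.001,-0.003,0],"gripper": 0},
  {"dp": [0,0,0.004],"angular": [-0.001,-0.003,0],"gripper": 0},
  {"dp": [0,0,0.004],"angular": [-0.001,-0.003,0],"gripper": 0},
  {"dp": [0,0,0.004],"angular": [-0.001,-0.003,0],"gripper": 0},
])

```text
clock: 29.5
position: [0.5035, -0.0016, 0.0237]
ee_rot: [0.511, 0.49, 0.506, -0.493]
contact_force: [0.8, 5.5, 0.1]
width: 0.0002
```

```bash
python3 - <<'E'
from h import *
tool([.5035,-.001,.024],YAW+np.pi/2);print(get_state()["moment"])
E
```

```text
t 29.5 pos [ 0.5035 -0.0016  0.0237] q [-0.135  0.336  1.913 -0.01   0.889  1.407] F [0.8 5.5 0.1] w 0.2267592925293963 jaw -1.5359641001786744
tool axes [[0.002, 0.999, 0.035], [-0.008, 0.035, -0.999], [-1.0, 0.002, 0.008]]
d mm [-0.35  0.03 -0.57] dp [-0.0029  0.0002 -0.0048]
yaw err -0.0008322266162217318 turn units about tool x 0.0005298119189773214
[ 0.78457023 -0.09336129 -0.00655102]
```

Request:
arm_command([
  {"dp": [0,0,0.007],"angular": [0,-0.001,0],"gripper": 0},
  {"dp": [0,0,0.007],"angular": [0,-0.001,0],"gripper": 0},
  {"dp": [0,0,0.007],"angular": [0,-0.001,0],"gripper": 0},
  {"dp": [0,0,0.007],"angular": [0,-0.001,0],"gripper": 0},
  {"dp": [0,0,0.007],"angular": [0,-0.001,0],"gripper": 0},
  {"dp": [0,0,0.007],"angular": [0,-0.001,0],"gripper": 0},
  {"dp": [0,0,0.007],"angular": [0,-0.001,0],"gripper": 0},
  {"dp": [0,0,0.007],"angular": [0,-0.001,0],"gripper": 0},
])

```text
clock: 30.5
position: [0.5036, -0.0017, 0.0236]
ee_rot: [0.51, 0.491, 0.504, -0.494]
contact_force: [0.8, 6.8, 0.9]
width: 0.0003
```

```bash
python3 - <<'E'
from h import *
tool([.5035,-.001,.024],YAW+np.pi/2);print(get_state()["moment"])
E
```

```text
t 30.5 pos [ 0.5036 -0.0017  0.0236] q [-0.135  0.336  1.913 -0.011  0.888  1.414] F [0.8 6.8 0.9] w 0.310579232116938 jaw -1.5412994976217405
tool axes [[0.003, 1.0, 0.029], [-0.009, 0.03, -1.0], [-1.0, 0.003, 0.009]]
d mm [-0.37 -0.06 -0.71] dp [-0.0031 -0.0005 -0.0059]
yaw err 0.0045031708268439274 turn units about tool x -0.002866807586717714
[ 1.07917587 -0.07348423  0.011957  ]
```

Request:
arm_command([
  {"dp": [0,0,0.011],"angular": [-0.001,-0.0018,0],"gripper": 0},
  {"dp": [0,0,0.011],"angular": [-0.001,-0.0018,0],"gripper": 0},
  {"dp": [0,0,0.011],"angular": [-0.001,-0.0018,0],"gripper": 0},
  {"dp": [0,0,0.011],"angular": [-0.001,-0.0018,0],"gripper": 0},
  {"dp": [0,0,0.011],"angular": [-0.001,-0.0018,0],"gripper": 0},
  {"dp": [0,0,0.011],"angular": [-0.001,-0.0018,0],"gripper": 0},
  {"dp": [0,0,0.011],"angular": [-0.001,-0.0018,0],"gripper": 0},
  {"dp": [0,0,0.011],"angular": [-0.001,-0.0018,0],"gripper": 0},
])

```text
clock: 31.5
position: [0.5036, -0.0022, 0.0236]
ee_rot: [0.513, 0.489, 0.504, -0.494]
contact_force: [0.7, 9.3, 1.1]
width: -0.0002
```

```bash
python3 - <<'E'
from h import *
tool([.5035,-.001,.024],YAW+np.pi/2);print(get_state()["moment"])
E
```

```text
t 31.5 pos [ 0.5036 -0.0022  0.0236] q [-0.132  0.336  1.914 -0.018  0.886  1.416] F [0.7 9.3 1.1] w -0.157131129613067 jaw -1.5366893472737668
tool axes [[0.004, 0.999, 0.034], [-0.014, 0.034, -0.999], [-1.0, 0.004, 0.014]]
d mm [-0.44 -0.03 -1.19] dp [-0.0037 -0.0003 -0.0099]
yaw err -0.000106979521129702 turn units about tool x 6.810527838958375e-05
[ 1.37791833 -0.06944888 -0.01015276]
```

Request:
arm_command([
  {"dp": [0,0,0.017],"angular": [-0.001,-0.002,0],"gripper": 0},
  {"dp": [0,0,0.017],"angular": [-0.001,-0.002,0],"gripper": 0},
  {"dp": [0,0,0.017],"angular": [-0.001,-0.002,0],"gripper": 0},
  {"dp": [0,0,0.017],"angular": [-0.001,-0.002,0],"gripper": 0},
  {"dp": [0,0,0.017],"angular": [-0.001,-0.002,0],"gripper": 0},
  {"dp": [0,0,0.017],"angular": [-0.001,-0.002,0],"gripper": 0},
  {"dp": [0,0,0.017],"angular": [-0.001,-0.002,0],"gripper": 0},
  {"dp": [0,0,0.017],"angular": [-0.001,-0.002,0],"gripper": 0},
])

```text
clock: 32.5
position: [0.5037, -0.0025, 0.0236]
ee_rot: [0.513, 0.49, 0.504, -0.493]
contact_force: [-0.1, 10.6, 0.9]
width: 0.0001
```

```bash
python3 - <<'E'
from h import *
tool([.5035,-.001,.024],YAW+np.pi/2);print(get_state()["moment"])
E
```

```text
t 32.5 pos [ 0.5037 -0.0025  0.0236] q [-0.135  0.335  1.915 -0.014  0.884  1.41 ] F [-0.1 10.6  0.9] w 0.07052144264844587 jaw -1.5366885387651805
tool axes [[0.005, 0.999, 0.034], [-0.011, 0.034, -0.999], [-1.0, 0.005, 0.012]]
d mm [-0.42 -0.1  -1.49] dp [-0.0035 -0.0008 -0.0124]
yaw err -0.00010778802971600498 turn units about tool x 6.861999094175319e-05
[ 1.65049988 -0.08529544  0.03074299]
```

Request:
arm_command([
  {"dp": [0,0,0.025],"angular": [-0.001,-0.0033,0],"gripper": 0},
  {"dp": [0,0,0.025],"angular": [-0.001,-0.0033,0],"gripper": 0},
  {"dp": [0,0,0.025],"angular": [-0.001,-0.0033,0],"gripper": 0},
  {"dp": [0,0,0.025],"angular": [-0.001,-0.0033,0],"gripper": 0},
  {"dp": [0,0,0.025],"angular": [-0.001,-0.0033,0],"gripper": 0},
  {"dp": [0,0,0.025],"angular": [-0.001,-0.0033,0],"gripper": 0},
  {"dp": [0,0,0.025],"angular": [-0.001,-0.0033,0],"gripper": 0},
  {"dp": [0,0,0.025],"angular": [-0.001,-0.0033,0],"gripper": 0},
])

```text
clock: 33.5
position: [0.5038, -0.0031, 0.0236]
ee_rot: [0.512, 0.492, 0.502, -0.494]
contact_force: [-0.0, 13.8, 0.5]
width: 0.0001
```

```bash
python3 - <<'E'
from h import *
tool([.5035,-.001,.024],YAW+np.pi/2);print(get_state()["moment"])
E
```

```text
t 33.5 pos [ 0.5038 -0.0031  0.0236] q [-0.136  0.334  1.917 -0.014  0.882  1.416] F [-0.  13.8  0.5] w 0.11281756508519158 jaw -1.542498491212794
tool axes [[0.007, 1.0, 0.028], [-0.012, 0.028, -1.0], [-1.0, 0.007, 0.012]]
d mm [-0.44 -0.27 -2.1 ] dp [-0.0037 -0.0022 -0.0175]
yaw err 0.005702164417897393 turn units about tool x -0.0036301106137243606
[ 2.11702713 -0.08148147 -0.00389448]
```

Request:
arm_command([
  {"dp": [0,0,0.031],"angular": [-0.0015,-0.0042,0],"gripper": 0},
  {"dp": [0,0,0.031],"angular": [-0.0015,-0.0042,0],"gripper": 0},
  {"dp": [0,0,0.031],"angular": [-0.0015,-0.0042,0],"gripper": 0},
  {"dp": [0,0,0.031],"angular": [-0.0015,-0.0042,0],"gripper": 0},
  {"dp": [0,0,0.031],"angular": [-0.0015,-0.0042,0],"gripper": 0},
  {"dp": [0,0,0.031],"angular": [-0.0015,-0.0042,0],"gripper": 0},
  {"dp": [0,0,0.031],"angular": [-0.0015,-0.0042,0],"gripper": 0},
  {"dp": [0,0,0.031],"angular": [-0.0015,-0.0042,0],"gripper": 0},
])

```text
clock: 34.5
position: [0.504, -0.0036, 0.0236]
ee_rot: [0.512, 0.493, 0.5, -0.495]
contact_force: [0.7, 16.8, 1.6]
width: 0.0003
```

The wrist force of 16.8 N less the 3 N of friction leaves about 14 N on the buffer. Now I'll back straight off and lift clear.

Request:
arm_command([
  {"dp": [0,0,-0.1],"angular": [0,0,0],"gripper": 0},
  {"dp": [0,0,-0.15],"angular": [0,0,0],"gripper": 0},
  {"dp": [0,0,-0.15],"angular": [0,0,0],"gripper": 0},
  {"dp": [-0.2,0,0],"angular": [0,0,0],"gripper": 0},
  {"dp": [-0.3,0,0],"angular": [0,0,0],"gripper": 0},
  {"dp": [-0.3,0,0],"angular": [0,0,0],"gripper": 0},
  {"dp": [0,-0.3,0],"angular": [0,0,0],"gripper": 0},
  {"dp": [0,0,0],"angular": [0,0,0],"gripper": 0},
])

```text
clock: 35.5
position: [0.4648, 0.0449, 0.1206]
ee_rot: [0.517, 0.487, 0.499, -0.497]
contact_force: [0.7, -0.1, -0.1]
width: 0.0
```

```bash
python3 - <<'E'
from h import *
s=get_state();print(s["clock"],s["position"],s["contact_force"])
a=snap("scene","s6",(215,190,295,280),4);b=snap("top","t6",(262,190,362,280),4)
cv2.imwrite("pics/m6.png",np.hstack([cv2.imread("pics/s6.png"),cv2.imread("pics/t6.png")]))
for n,o in(("s0",a),("t0",b)):  # bystander patches
    r=np.load(f"pics/{n}.npz")["image"]; 
    for nm,(u,v) in {"s0":{"bottle":(255,333),"dish":(361,174),"box":(329,140)},"t0":{"bottle":(410,168),"dish":(170,186),"box":(134,247)}}[n].items():
        m=cv2.matchTemplate(o["image"][v-40:v+40,max(u-40,0):u+40],r[v-25:v+25,u-25:u+25],cv2.TM_CCOEFF_NORMED); print(n,nm,cv2.minMaxLoc(m)[1::2])
E
```

```text
35.5 [0.46478923 0.04490794 0.12057317] [ 0.68900291 -0.10744227 -0.10983086]
s0 bottle (0.9778280854225159, (15, 15))
s0 dish (0.9995108842849731, (15, 15))
s0 box (0.9994463324546814, (15, 15))
t0 bottle (0.998820960521698, (15, 15))
t0 dish (0.9988256096839905, (15, 15))
t0 box (0.9998665452003479, (15, 15))
```

View pics/m6.png

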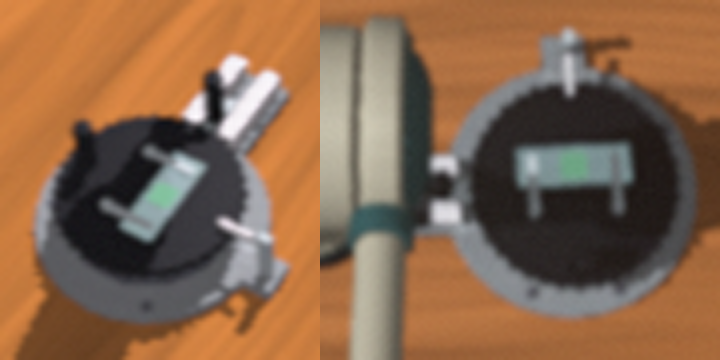

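The bolt knob has moved in to (213,75) from (238,45). The pointer still meets the post at (568,35) in the right half, and the three bystanders match the first frames with no shift. I'm handing in.

```bash
python3 -c "
from rig import *
sign_off()"
```

```text
the job is handed in; nothing more can be done
```

I turned the stage about 0.75 rad clockwise by its knob until the pointer met the mark post, then pushed the locking bolt in with closed fingers. It met its buffer at roughly 37 mm in, estimated from how far the tool moved. I then backed off, lifted clear and handed in at about 36 s. The hand-in gave no verdict.

**Last checks:**
- **Bolt force:** the peak wrist push I read was 16.8 N. Less about 3 N of bolt friction, that leaves roughly 14 N on the buffer. I raised the push in small steps and read the force only at the end of each call; no reading came near 20 N. I could not measure the force left on the buffer after letting go. By the stated 1 mm of creep it should be about 6 N.
- **Pointer:** before locking, the top view put it within about 1 mm of the mark. The coarser scene view gave 1.4 to 4 mm, so the two disagreed. After locking I only checked by eye, and the pointer still meets the post.
- **Bystanders:** the bottle, dish and slide box showed no shift against the first images in either view.
- **Contact:** the gripper was clear, with the wrist force back to about zero.

**What disagreed:** the reported tool tip was about 33 mm lower than the cameras showed, so the first grasp closed on air above the knob. I corrected for that and gripped it on the second try. Later, the tool tilted while pushing on the buffer, and I had to turn it back as it pushed.

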